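# Load the roller and its spacer collar on the assembly post

### The arm

A 6-joint arm with a two-finger parallel gripper is mounted at the origin on the work surface. World frame = base frame: x ahead of the robot, y to its left, z up, the work surface at z = 0. Lengths are in mm, angles in degrees, forces in N, time in s.
With the tool pointing down it reaches from about 250 to 725 mm from the base axis. Payload 4 kg.
Tool frame: the origin (TCP) lies midway between the tips of the shut fingers; the grasp point (between the pads) lies 19 mm behind it; z points along the fingers, y is the direction in which the jaws open and shut (so a half turn about z gives the same grasp; the last joint's range is limited). The gripper opens to 85 mm and grips with 20 to 120 N. Pads are 22 mm wide; open, the fingers measure 114 mm over their backs; the gripper's body (76 mm by 85 mm) begins 54 mm behind the grasp point. The pads swing forward as they close: fully open they stand 13 mm farther back than shut.
Start: joints at [68.182, 13.785, 0.286, 76.501, 0, 90], TCP at [185.83, 464.184, 231.306] pointing down, gripper open.
Joint ranges: [-155.79, 155.79], [-60.16, 107.12], [-62.33, 73.08], [-114, 123.19], [-81.49, 82.49], [-180, 180]. Speed limits (degrees/s): [159.86, 159.86, 180, 180, 180, 180].

### API

Orientations are given as [roll, pitch, yaw] about the fixed x, y, z axes, in that order (R = Rz(yaw) Ry(pitch) Rx(roll)).
In Python, from bench import r, optics gives the robot as it stands. The module is installed in compiled form; this text tells all that it offers.
- The arm moves only by the tool servo_tool, never from a script. Its argument "deltas" is text: rows parted by semicolons, each of 7 numbers parted by spaces: the shift along the tool's x, y, z in units of 40 mm (1.0 is 40 mm), then the turn, a rotation vector about the tool's x, y, z in units of 6 degrees (1.0 is 6 degrees), then the opening in per cent of the stroke, from 0 (shut) to 100 (fully open). A call has 1 to 20 rows; each row shifts and turns the commanded pose from where the row before left it, along the tool's axes as they then stand; what a row does not reach is not made up. A row lasts 1/10 s, in which the tool goes at most 50 mm and 8.59 degrees, less where a joint would pass 70% of its speed; a pose out of reach is approached as far as the arm can. A call is refused whole if a number of a shift passes 1 or a number of a turn 1, either way. A call with a gripper value outside its range is refused whole. The fingers move at their own pace and stop on an object; the grip force is fixed at half the most. Time passes only in rows, so rows that do not move let the fingers close. It gives the time, the measured TCP pose, the force and the opening at its end, in the units of the state.
- r.read_state(): the state, without advancing time (a new reading comes with each control period).
- optics.camera(name): name is "scene" or "top" or "wrist"; returns a dict with "frame" (480x640x3 uint8, red, green, blue), "fx", "fy", "cx", "cy" (pixels), "extrinsics" (4x4, takes a point from world to camera coordinates). Camera axes: x right, y down, z forward; pixel columns grow to the right and rows downward; lengths in mm; the calibration is good to about 2 mm. A picture is of the moment at which its call begins. There is no depth.
- r.job_done(): hands the job in, once; it reports no verdict.
The state is a dict: "time_s": time; "joint_positions": joint angles; "joint_velocities": joint speeds; "tau": joint torques, N m; "tcp_pos": TCP position; "tcp_rot": TCP orientation; "force": force on the tool from outside, world axes, zero at the start; "moment": the same for the moment, N m; "opening": finger opening in mm.
Only numpy, scipy, OpenCV 4.12 (cv2) and the standard library are available. Lean on these libraries where they do the work, as an engineer would, in place of code of your own. Each camera call takes 0.05 s, during which the arm holds its last target. There are 200 camera calls.

### The job

Build up the roller set on the assembly fixture: put the yellow roller over the upright steel post first and seat it fully home on the shoulder, then put the silver spacer collar over the same post so that it lies flat on top of the roller. Leave the blue roller where it lies, and let go of everything at the end.

Things in the scene. Friction and masses are not known exactly. Their poses are not given: they have to be found in the camera images.
- roller_center (a point): Yellow plastic roller: a plain ring, 50 mm outside diameter, 30 mm hole right through, 26 mm tall, about 40 g, lying flat on the bench with its hole vertical. The point is on the axis, half-way up (13 mm above its underside); z is the axis of the hole.
- collar_center (a point): Silver aluminium spacer collar: a plain ring, 46 mm outside diameter, 30 mm hole right through, 22 mm tall, about 60 g, lying flat on the bench with its hole vertical. The point is on the axis, half-way up (11 mm above its underside); z is the axis of the hole.
- post_seat (a point): Seat of the fixture, which is fixed to the bench: a square grey plate 110 x 110 mm, 12 mm thick, then a round dark shoulder 40 mm in diameter and 12 mm high, then an upright steel post 18 mm in diameter. The point is on the post's axis at the top of the shoulder (24 mm above the bench), where the first ring comes to rest. The post rises 58 mm above this point; its top 14 mm taper to 8 mm in diameter. z points up along the post; x and y lie along the plate's sides.
- spare_center (a point): Blue plastic roller, a bystander to be left alone: the same shape and size as the yellow one (50 mm outside, 26 mm tall), lying flat on the bench. The point is on its axis, half-way up.
Things that resemble listed ones, but are neither listed nor needed, are in the scene too. There is more than one size of the part that bears roller_center; the job needs the smallest.

How it is judged (in metres and radians):
On the way, in this order (a step that is already met when the one before it is completed fails the run):
1. the yellow roller is over the post, fully home on the shoulder (horizontal distance between roller_center and post_seat below 0.012 m and z of roller_center in the frame of post_seat between 0.008 and 0.018 m and angle between the z axis of roller_center and the z axis of post_seat, either way round below 0.175 rad), for 0.2 s.
2. the silver collar is over the post, flat on top of the roller (all of step 1 and horizontal distance between collar_center and post_seat below 0.012 m and z of collar_center in the frame of post_seat between 0.032 and 0.042 m and angle between the z axis of collar_center and the z axis of post_seat, either way round below 0.175 rad), for 0.2 s.
At the end, for the whole second after the job is handed in: The yellow roller sits on the shoulder with the post through it and the silver collar sits on the roller with the post through it: each centre within 12 mm of the post's axis and within 5 mm of its seated height (13 mm and 37 mm above the seat), each tilted less than 10 degrees (all of step 2); the robot touches nothing.
It fails at once if the blue roller is moved more than 30 mm (distance of spare_center from where it was at the start of the episode above 0.03 m).
It also fails if it takes over 64 s, if anything falls off the work surface, if the arm or the gripper's body presses on something with over 40 N, if the wrist force passes 120 N, or if a joint passes its speed limit or range.

## Working session

There is one attempt and no reset: what is moved stays moved. The work goes in short steps, Python scripts to look and compute and a tool call to move; the robot and the scene stay as the last step left them, time stands still between calls to the robot, and variables do not carry over. Pictures are saved under pics/ and viewed, about 8 in all and at most 12, crops included, and the job is handed in when it is done.

Besides the shell and the picture viewer there is one more tool, called after "Call:" by a JSON object that holds its "op" and its "data", one argument or row to a line. servo_tool: Moves the arm, as the interface text tells. Its arguments: {"type":"object","properties":{"deltas":{"type":"string"}},"required":["deltas"]}

```bash
mkdir -p pics; cat > h.py <<'E'
import numpy as np, cv2
from bench import r, optics
def snap(n,f):
    c=optics.camera(n); cv2.imwrite('pics/'+f+'.png',c['frame'][:,:,::-1]); np.savez('pics/'+f,**c); return c
def load(f): return dict(np.load('pics/'+f+'.npz'))
def ray(c,u,v,z):
    E=c['extrinsics']; R=E[:3,:3]; o=-R.T@E[:3,3]
    d=R.T@np.array([(u-c['cx'])/c['fx'],(v-c['cy'])/c['fy'],1]); return o+d*(z-o[2])/d[2]
def proj(c,p):
    q=c['extrinsics']@np.append(p,1); return c['fx']*q[0]/q[2]+c['cx'],c['fy']*q[1]/q[2]+c['cy']
E
python3 - <<'E'
from h import *
a=snap('top','top1');b=snap('scene','scene1')
for c in(a,b): print(c['extrinsics'].round(3),c['fx'],c['cx'],c['cy'])
print(r.read_state())
E
```

```text
[[-2.00000e-03 -1.00000e+00 -1.10000e-02  5.21190e+01]
 [-9.88000e-01  4.00000e-03 -1.57000e-01  5.51141e+02]
 [ 1.57000e-01  1.00000e-02 -9.87000e-01  6.40353e+02]
 [ 0.00000e+00  0.00000e+00  0.00000e+00  1.00000e+00]] 522.6881845439867 318.215355441807 240.14510981921185
[[-5.370000e-01  8.440000e-01  1.200000e-02  2.499780e+02]
 [ 5.030000e-01  3.310000e-01 -7.990000e-01 -2.538390e+02]
 [-6.780000e-01 -4.220000e-01 -6.020000e-01  1.175317e+03]
 [ 0.000000e+00  0.000000e+00  0.000000e+00  1.000000e+00]] 510.51717163961047 321.77444907809445 237.90993165790147
{'time_s': 0.1, 'joint_positions': array([6.81817030e+01, 1.38261158e+01, 2.20935829e-01, 7.65016628e+01,
       1.44714536e-04, 9.00003310e+01]), 'joint_velocities': array([-0.07079635, -0.08160451,  0.21656504, -0.02979757, -0.02699476,
       -0.02075233]), 'tau': array([ 4.04135617e-04, -3.73135757e+01,  2.53011113e+01,  1.08177104e-02,
        6.87929355e-05, -3.60765071e-06]), 'tcp_pos': array([185.61987152, 463.65538459, 230.51406226]), 'tcp_rot': array([-1.79893157e+02, -1.44097031e-04,  1.58181372e+02]), 'force': array([0.31567292, 0.00960771, 0.65458957]), 'moment': array([-0.01634117,  0.05642395,  0.02086511]), 'opening': 85.07511282829671}
```

View pics/top1.png

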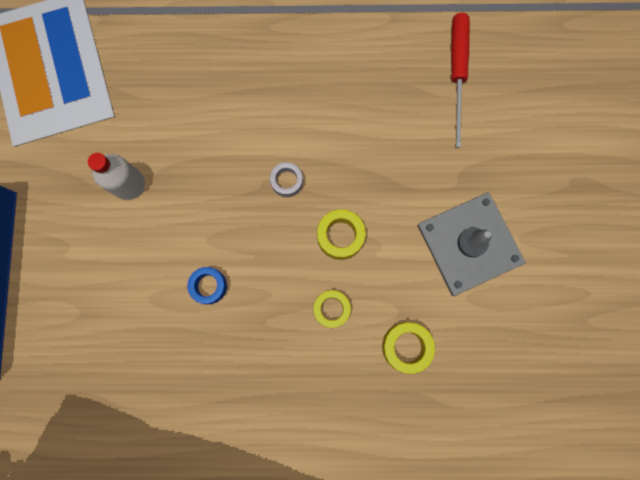

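View pics/scene1.png

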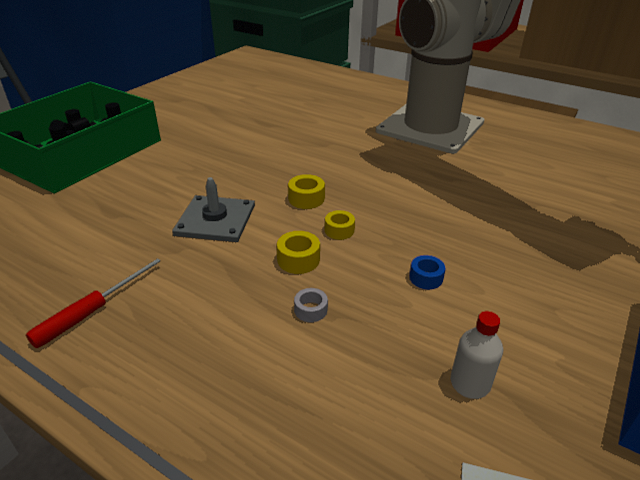

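The top view shows three yellow rings: large at (341,234) and (409,348), small at (332,309). The small one fits ("the smallest", about 50 mm). Silver collar at (286,180), blue roller at (207,286), fixture at (471,243). Next I measure these and check the sizes in an enlarged crop.

```bash
cat >> h.py <<'E'
from scipy.optimize import minimize
T=np.linspace(0,2*np.pi,60)
def sil(c,x,y,z0,z1,R):
    P=np.array([proj(c,(x+R*np.cos(t),y+R*np.sin(t),z)) for z in(z0,z1) for t in T]).astype(np.float32)
    return cv2.convexHull(P)
def hullc(h):
    m=cv2.moments(h); return np.array([m['m10']/m['m00'],m['m01']/m['m00']]),m['m00']
def mask(c,col):
    hsv=cv2.cvtColor(c['frame'],cv2.COLOR_RGB2HSV); H,S,V=[hsv[...,i].astype(int) for i in range(3)]
    if col=='y': m=(H>24)&(H<36)&(S>150)
    if col=='b': m=(H>100)&(H<125)&(S>150)
    if col=='s': m=(S<60)&(V>80)
    return m.astype(np.uint8)
def ring(c,col,u,v,z0,z1,R):
    cs,_=cv2.findContours(mask(c,col),cv2.RETR_EXTERNAL,cv2.CHAIN_APPROX_NONE)
    k=min((k for k in cs if len(k)>30),key=lambda k:np.hypot(*(k.reshape(-1,2).mean(0)-(u,v))))
    q,a=hullc(cv2.convexHull(k)); p0=ray(c,u,v,(z0+z1)/2)[:2]
    p=minimize(lambda p:np.sum((hullc(sil(c,*p,z0,z1,R))[0]-q)**2),p0,method='Nelder-Mead').x
    return p.round(1),round(np.sqrt(a/hullc(sil(c,*p,z0,z1,R))[1])*2*R,1)
E
python3 - <<'E'
from h import *
t=load('top1');s=load('scene1')
print('small',ring(t,'y',332,309,0,26,25),ring(s,'y',340,225,0,26,25))
print('big',ring(t,'y',341,234,0,26,25),ring(t,'y',409,348,0,26,25))
print('collar',ring(t,'s',286,180,0,22,23),ring(s,'s',311,305,0,22,23))
print('blue',ring(t,'b',207,286,0,26,25),ring(s,'b',428,271,0,26,25))
for n,c,u,v in(('t',t,487,234),('s',s,211,180)): print('tip',n,ray(c,u,v,80))
P=[ray(t,u,v,12) for u,v in((488,194),(525,262),(454,294),(419,226))];print(np.round(P,1),np.mean(P,0))
P=[ray(s,u,v,12) for u,v in((190,195),(255,203),(239,239),(174,234))];print(np.round(P,1),np.mean(P,0))
a=cv2.resize(t['frame'][270:400,290:450],None,fx=4,fy=4,interpolation=2)[:,:,::-1][:480]
b=cv2.resize(t['frame'][185:305,410:535],None,fx=4,fy=4,interpolation=2)[:,:,::-1]
m=np.hstack([a,b])[:, :]; cv2.imwrite('pics/crop1.png',cv2.resize(m,(800,int(480*800/m.shape[1])))); 
E
```

```text
small (array([463.2,  33.3]), np.float64(48.6)) (array([450. ,  26.2]), np.float64(39.3))
big (array([565.3,  20. ]), np.float64(63.3)) (array([412.2, -68.2]), np.float64(63.6))
collar (array([643.2,  95.5]), np.float64(43.9)) (array([632.8,  87.7]), np.float64(35.7))
blue (array([494.8, 201.5]), np.float64(45.8)) (array([493. , 199.7]), np.float64(46.6))
tip t [ 552.44797283 -158.71964842   80.        ]
tip s [ 551.14931175 -157.81676217   80.        ]
[[ 620.2 -184.5   12. ]
 [ 525.3 -229.5   12. ]
 [ 482.3 -131.7   12. ]
 [ 575.5  -87.7   12. ]] [ 550.85631575 -158.34806994   12.        ]
[[ 529.1 -238.4   12. ]
 [ 485.7 -125.8   12. ]
 [ 581.6  -81.9   12. ]
 [ 628.4 -177.    12. ]] [ 556.21617483 -155.73945588   12.        ]
```

View pics/crop1.png

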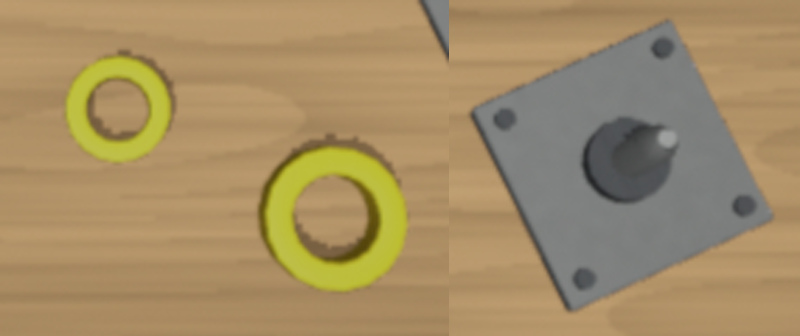

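The crop confirms it: the left ring (332,309) is about 49 mm wide against 63 mm for the other two yellow rings, and the fixture's post is clear. Estimates: roller (463,33), collar (643,95), post (552,-158). I turn to yaw 118 first, since that jaw direction clears the neighbouring rings.

Call:
{"op": "servo_tool", "data": {
  "deltas": "0 0 0 0 0 1 85;0 0 0 0 0 1 85;0 0 0 0 0 1 85;0 0 0 0 0 1 85;0 0 0 0 0 1 85;0 0 0 0 0 1 85;0 0 0 0 0 0.7 85;0 0 0 0 0 0 85"
}}

```text
time_s: 0.9
tcp_pos: [185.7, 463.9, 230.8]
tcp_rot: [-179.9, 0.0, 118.0]
force: [-0.5, 1.2, 0.2]
opening: 72.9
```

```bash
cat >> h.py <<'E'
from scipy.spatial.transform import Rotation as Ro
def go(x,y,z,yaw=None):
    s=r.read_state(); R=Ro.from_euler('xyz',s['tcp_rot'],degrees=True)
    d=R.inv().apply(np.array([x,y,z])-s['tcp_pos'])/40
    print('t',round(s['time_s'],2),'tcp',s['tcp_pos'].round(1),s['tcp_rot'].round(2),'F',s['force'].round(1),'op',round(s['opening'],1),'q',s['joint_positions'].round(0)); print('units',d.round(3))
    if yaw is not None: print('turn',((R.inv()*Ro.from_euler('xyz',[180,0,yaw],degrees=True)).as_rotvec(degrees=True)/6).round(3))
E
python3 -c "
from h import *
go(463,33,180,118)"
```

```text
t 0.9 tcp [185.7 463.9 230.8] [-1.7995e+02  4.0000e-02  1.1799e+02] F [-0.5  1.2  0.2] op 72.9 q [ 68.  14.   0.  77.  -0. 130.]
units [-12.764   1.067   1.279]
turn [-0.008  0.007 -0.001]
```

Call:
{"op": "servo_tool", "data": {
  "deltas": "-0.75 0.063 0.075 0 0 0 85;-0.75 0.063 0.075 0 0 0 85;-0.75 0.063 0.075 0 0 0 85;-0.75 0.063 0.075 0 0 0 85;-0.75 0.063 0.075 0 0 0 85;-0.75 0.063 0.075 0 0 0 85;-0.75 0.063 0.075 0 0 0 85;-0.75 0.063 0.075 0 0 0 85;-0.75 0.063 0.075 0 0 0 85;-0.75 0.063 0.075 0 0 0 85;-0.75 0.063 0.075 0 0 0 85;-0.75 0.063 0.075 0 0 0 85;-0.75 0.063 0.075 0 0 0 85;-0.75 0.063 0.075 0 0 0 85;-0.75 0.063 0.075 0 0 0 85;-0.75 0.063 0.075 0 0 0 85;-0.76 0.063 0.075 0 0 0 85;0 0 0 0 0 0 85;0 0 0 0 0 0 85"
}}

```text
time_s: 2.8
tcp_pos: [462.8, 33.2, 179.9]
tcp_rot: [-179.9, -0.1, 118.0]
force: [-0.3, 0.5, -0.1]
opening: 72.4
```

```bash
python3 -c "
from h import *
c=snap('wrist','w1')
go(463,33,180,118)
print(c['extrinsics'].round(2),proj(c,(463,33,26)))
s=load('scene1');print(ring(s,'y',340,225,25,26,25),ring(s,'s',311,305,21,22,23))
"
```

```text
t 2.85 tcp [462.6  33.7 180. ] [-1.7995e+02 -5.0000e-02  1.1801e+02] F [0.6 0.3 0.2] op 73.1 q [  4.  12. -10.  68.   0.  66.]
units [-0.021  0.001  0.   ]
turn [-0.009 -0.008  0.002]
[[ 8.8000e-01  4.7000e-01 -0.0000e+00 -4.2406e+02]
 [ 4.4000e-01 -8.4000e-01  3.2000e-01 -2.0344e+02]
 [ 1.5000e-01 -2.9000e-01 -9.5000e-01  2.7384e+02]
 [ 0.0000e+00  0.0000e+00  0.0000e+00  1.0000e+00]] (np.float64(317.5680456502147), np.float64(213.61524278525656))
(array([465.3,  34.9]), np.float64(52.5)) (array([641.8,  93.6]), np.float64(44.0))
```

View pics/w1.png

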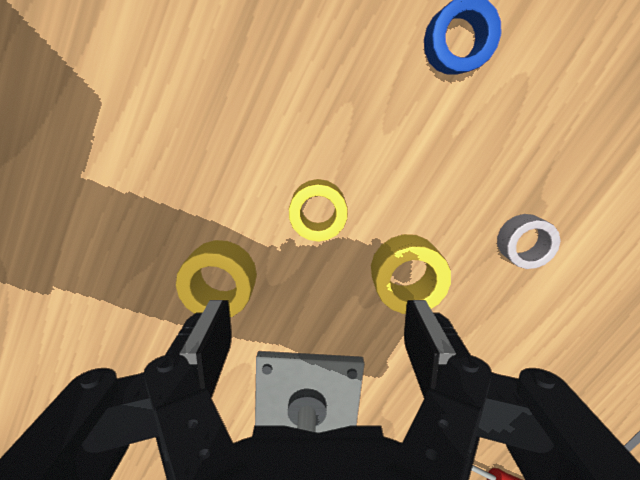

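The wrist view shows the small roller at (318,211), against a prediction of (317.6,213.6), with both jaws clear of the larger rings. I refine, then descend.

```bash
python3 -c "
from h import *
c=load('w1')
print(ring(c,'y',318,211,0,26,25),ring(c,'b',462,38,0,26,25),ring(c,'s',528,241,0,22,23))
go(463.5,33.5,1,118)"
```

```text
(array([463.7,  31.9]), np.float64(30.0)) (array([495. , 201.3]), np.float64(47.3)) (array([644.1,  96.1]), np.float64(43.6))
t 2.85 tcp [462.6  33.7 180. ] [-1.7995e+02 -5.0000e-02  1.1801e+02] F [0.6 0.3 0.2] op 73.1 q [  4.  12. -10.  68.   0.  66.]
units [-0.019  0.022  4.475]
turn [-0.009 -0.008  0.002]
```

Call:
{"op": "servo_tool", "data": {
  "deltas": "0 0.02 0.5 0 0 0 85;-0.02 0 0.6 0 0 0 85;0 0 0.6 0 0 0 85;0 0 0.6 0 0 0 85;0 0 0.6 0 0 0 85;0 0 0.5 0 0 0 85;0 0 0.4 0 0 0 85;0 0 0.3 0 0 0 85;0 0 0.2 0 0 0 85;0 0 0.1 0 0 0 85;0 0 0.07 0 0 0 85;0 0 0 0 0 0 85;0 0 0 0 0 0 85;0 0 0 0 0 0 40;0 0 0 0 0 0 30;0 0 0 0 0 0 30;0 0 0 0 0 0 30;0 0 0 0 0 0 30;0 0 0 0 0 0 30;0 0 0 0 0 0 30"
}}

```text
time_s: 4.85
tcp_pos: [464.6, 33.2, 2.5]
tcp_rot: [179.9, 0.0, 118.0]
force: [-2.6, 0.5, 6.8]
opening: 48.7
```

Call:
{"op": "servo_tool", "data": {
  "deltas": "0 0 -0.1 0 0 0 30;0 0 -0.4 0 0 0 30;0 0 -0.6 0 0 0 30;0 0 -0.6 0 0 0 30;0 0 -0.6 0 0 0 30;0 0 -0.6 0 0 0 30;0 0 -0.5 0 0 0 30;0 0 -0.3 0 0 0 30;0 0 0 0 0 0 30;0 0 0 0 0 0 30"
}}

```text
time_s: 5.85
tcp_pos: [464.1, 33.2, 149.4]
tcp_rot: [180.0, 0.0, 118.0]
force: [-0.1, -0.3, 0.0]
opening: 49.0
```

```bash
python3 -c "
from h import *
c=snap('wrist','w2')
s=r.read_state();x,y,z=s['tcp_pos']
go(552,-158,150,118)
print('pred roller top/bottom',proj(c,(x,y,z+25)),proj(c,(x,y,z-1)))
cv2.imwrite('pics/w2c.png',c['frame'][180:480,120:520,::-1])
"
```

```text
t 5.9 tcp [463.6  33.1 148.8] [-1.7994e+02 -3.0000e-02  1.1797e+02] F [ 0.2 -0.3 -1.2] op 48.6 q [  4.  13. -13.  64.   0.  66.]
units [-5.257 -0.29  -0.032]
turn [-0.01  -0.005 -0.004]
pred roller top/bottom (np.float64(315.80266509822235), np.float64(339.86427399279614)) (np.float64(316.0525050827405), np.float64(305.17538509554447))
```

View pics/w2c.png

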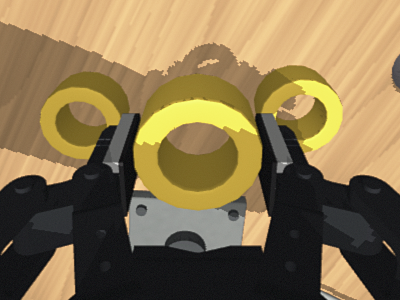

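The roller is held: its top face centre is near (318,330) in the full image, slightly ahead of the tool axis. I measure the offset in the hand.

```bash
python3 -c "
from h import *
c=load('w2'); x,y,z=463.6,33.1,148.8
f=c['frame'].copy()
hsv=cv2.cvtColor(f,cv2.COLOR_RGB2HSV)
print('c', [hsv[v,u].tolist() for u,v in((318,265),(318,285),(318,310),(318,330),(318,375),(270,330),(366,330))])
for dx in (0,2,4,6):
  p=np.array([x,y])+dx*np.array([-.469,.883])
  for R,zz,col in((25,z+23.5,0),(15,z+23.5,0)):
    P=np.array([proj(c,(p[0]+R*np.cos(t),p[1]+R*np.sin(t),zz)) for t in T]); print(dx,R,P.min(0).round(),P.max(0).round())
# hole edges along column 318 and row 330
m=(hsv[...,1]>170)&(abs(hsv[...,0].astype(int)-28)<6)
print(''.join(map(str,m[240:400,318].astype(int)))); print(''.join(map(str,m[330,240:400].astype(int))))
g=cv2.cvtColor(f,cv2.COLOR_RGB2GRAY);print(g[240:400:2,318].tolist());print(g[330,240:400:2].tolist())
"
```

```text
c [[23, 178, 145], [30, 146, 246], [16, 112, 161], [17, 109, 152], [23, 171, 197], [23, 172, 196], [23, 171, 197]]
0 25 [251. 279.] [381. 390.]
0 15 [277. 303.] [355. 370.]
2 25 [250. 273.] [381. 386.]
2 15 [276. 298.] [355. 366.]
4 25 [250. 268.] [382. 382.]
4 15 [276. 293.] [355. 361.]
6 25 [250. 263.] [382. 378.]
6 15 [276. 288.] [355. 357.]
0000000000000001111111111101111111111110000000000000000000000000000000000000000000000000000000001111011111111111111111111111111111110001111101101111110000000000
0000000000000111111111101111111111111111111111111111111111100000000000000000000000000000000000000111111111111111111111111111111111101111111111000000000000000000
[120, 116, 138, 189, 124, 115, 120, 120, 121, 121, 121, 119, 123, 125, 123, 123, 121, 124, 124, 152, 236, 231, 230, 229, 228, 229, 228, 227, 226, 226, 226, 154, 131, 134, 133, 133, 134, 137, 137, 135, 135, 133, 133, 131, 131, 128, 124, 120, 99, 101, 102, 100, 101, 102, 100, 102, 102, 101, 102, 102, 102, 103, 102, 100, 102, 111, 172, 170, 163, 163, 163, 161, 160, 162, 160, 154, 153, 157, 156, 156]
[103, 50, 22, 22, 17, 18, 38, 166, 164, 162, 164, 162, 164, 164, 164, 163, 164, 162, 161, 98, 87, 91, 91, 92, 91, 94, 92, 96, 96, 96, 106, 134, 136, 134, 136, 134, 133, 132, 132, 128, 122, 122, 124, 124, 121, 121, 118, 115, 101, 99, 97, 97, 95, 95, 95, 93, 91, 89, 88, 160, 161, 163, 163, 164, 164, 163, 163, 162, 163, 164, 166, 51, 17, 14, 18, 24, 33, 107, 102, 100]
```

Hand offset is about 0: edges at rows 279/302/371 match the zero-offset prediction. Moving above the post.

Call:
{"op": "servo_tool", "data": {
  "deltas": "-0.3 -0.03 0 0 0 0 30;-0.6 -0.03 0 0 0 0 30;-0.7 -0.03 0 0 0 0 30;-0.7 -0.03 0 0 0 0 30;-0.7 -0.03 0 0 0 0 30;-0.7 -0.04 0 0 0 0 30;-0.6 -0.04 -0.03 0 0 0 30;-0.5 -0.03 0 0 0 0 30;-0.3 -0.03 0 0 0 0 30;-0.16 0 0 0 0 0 30;0 0 0 0 0 0 30;0 0 0 0 0 0 30"
}}

```text
time_s: 7.1
tcp_pos: [552.3, -157.5, 150.4]
tcp_rot: [-180.0, -0.1, 118.0]
force: [-0.1, 0.1, -0.4]
opening: 48.6
```

```bash
python3 -c "
from h import *
c=snap('wrist','w3'); t=snap('top','top3'); s=snap('scene','sc3')
go(552,-158,26,118)
for k in(c,t,s): print(proj(k,(552,-158,82)))
a=cv2.resize(s['frame'][90:270,130:310,::-1],(400,400)); b=c['frame'][180:480,120:520,::-1]; b=cv2.copyMakeBorder(b,0,100,0,0,0)
cv2.imwrite('pics/m3.png',np.hstack([a,b]))
"
```

```text
t 7.25 tcp [ 552.4 -157.2  150.8] [-1.7999e+02 -2.0000e-02  1.1805e+02] F [-0.2  0.2 -0.4] op 48.6 q [-16.  25.   4.  69.   0.  46.]
units [-0.014 -0.019  3.12 ]
turn [-0.001 -0.003  0.008]
(np.float64(316.45884914577135), np.float64(251.26700478966484))
(np.float64(486.93309810204937), np.float64(234.08614909322395))
(np.float64(210.4036944806033), np.float64(179.1121539568984))
```

View pics/m3.png

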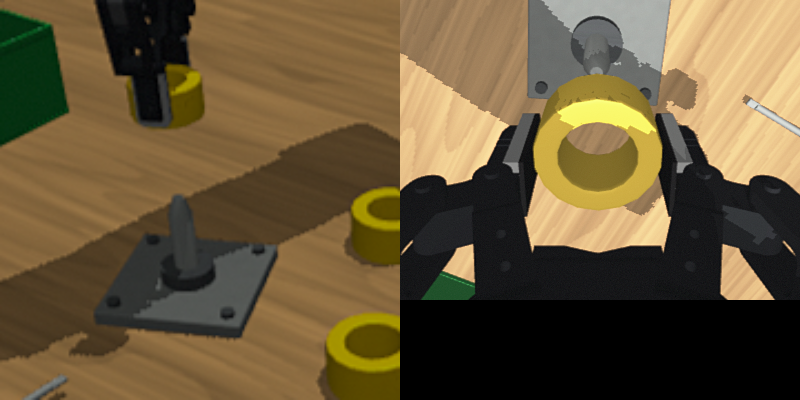

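Post tip is at full-image (317,248), against a prediction of (316.5,251), so the alignment is within 2 mm. Lowering now.

Call:
{"op": "servo_tool", "data": {
  "deltas": "-0.014 -0.02 0.3 0 0 0 30;0 0 0.5 0 0 0 30;0 0 0.5 0 0 0 30;0 0 0.4 0 0 0 30;0 0 0.3 0 0 0 30;0 0 0.25 0 0 0 30;0 0 0.2 0 0 0 30;0 0 0.2 0 0 0 30;0 0 0.15 0 0 0 30;0 0 0.1 0 0 0 30;0 0 0.1 0 0 0 30;0 0 0.05 0 0 0 30;0 0 0 0 0 0 30;0 0 0 0 0 0 30"
}}

```text
time_s: 8.65
tcp_pos: [552.5, -159.0, 28.9]
tcp_rot: [180.0, 0.0, 118.0]
force: [-0.0, 0.1, 0.3]
opening: 48.7
```

Call:
{"op": "servo_tool", "data": {
  "deltas": "0 0 0.03 0 0 0 30;0 0 0.02 0 0 0 30;0 0 0 0 0 0 30;0 0 0 0 0 0 45;0 0 0 0 0 0 65;0 0 0 0 0 0 75;0 0 0 0 0 0 85;0 0 0 0 0 0 85;0 0 0 0 0 0 85;0 0 0 0 0 0 85;0 0 -0.3 0 0 0 85;0 0 -0.6 0 0 0 85;0 0 -0.7 0 0 0 85;0 0 -0.7 0 0 0 85;0 0 -0.5 0 0 0 85;0 0 -0.2 0 0 0 85;0 0 0 0 0 0 85"
}}

```text
time_s: 10.35
tcp_pos: [553.2, -159.2, 148.6]
tcp_rot: [179.9, 0.1, 118.0]
force: [0.3, 0.4, -0.6]
opening: 72.5
```

```bash
python3 -c "
from h import *
c=snap('wrist','w4'); t=snap('top','top4'); s=snap('scene','sc4')
go(643.3,95,150,118)
z=np.array([0,0,1])
print('scene top exp',proj(s,(552,-158,50)),'wrist',proj(c,(552,-158,50)))
a=cv2.resize(s['frame'][140:260,150:270,::-1],(400,400)); b=c['frame'][80:480,120:520,::-1]
cv2.imwrite('pics/m4.png',np.hstack([a,b]))
"
```

```text
t 10.5 tcp [ 551.4 -158.6  145.5] [-1.7990e+02 -1.0000e-01  1.1798e+02] F [-0.2 -0.1 -0.4] op 72.7 q [-16.  25.   3.  68.   0.  46.]
units [ 4.521  5.005 -0.115]
turn [-0.016 -0.016 -0.003]
scene top exp (np.float64(212.7245251082229), np.float64(196.0354599773329)) wrist (np.float64(316.05292154819614), np.float64(232.16987410848822))
```

View pics/m4.png

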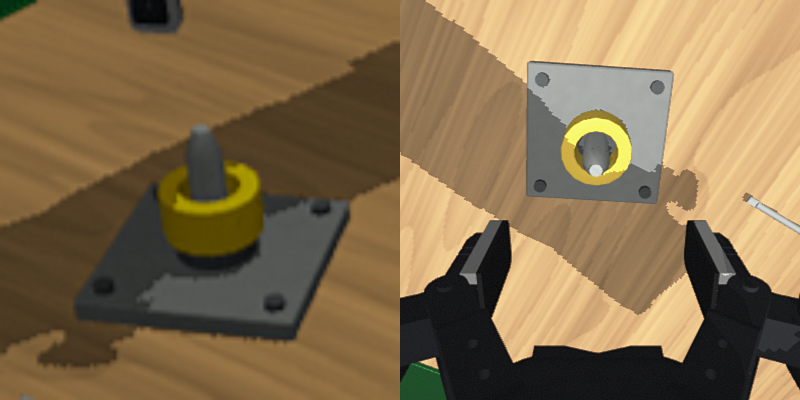

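The roller sits flat on the shoulder: its top centre is at (316,229), against an expected (316,232), and the post runs through it. Next the collar.

Call:
{"op": "servo_tool", "data": {
  "deltas": "0.2 0.22 0 0 0 0 85;0.4 0.44 0 0 0 0 85;0.4 0.44 -0.1 0 0 0 85;0.4 0.44 0 0 0 0 85;0.4 0.44 0 0 0 0 85;0.4 0.44 0 0 0 0 85;0.4 0.44 0 0 0 0 85;0.4 0.44 0 0 0 0 85;0.4 0.44 0 0 0 0 85;0.4 0.44 0 0 0 0 85;0.4 0.44 0 0 0 0 85;0.2 0.24 0 0 0 0 85;0.12 0.14 0 0 0 0 85;0 0 0 0 0 0 85;0 0 0 0 0 0 85"
}}

```text
time_s: 12.0
tcp_pos: [643.7, 94.0, 150.4]
tcp_rot: [-179.9, 0.0, 117.9]
force: [-0.7, 0.2, 0.6]
opening: 72.6
```

```bash
python3 -c "
from h import *
c=snap('wrist','w5')
s=ring(c,'s',*proj(c,(643.3,95,11)),0,22,23);print(s,proj(c,(643.3,95,11)))
go(643.3,95,1,118)
cv2.imwrite('pics/m5.png',c['frame'][80:480,120:520,::-1])
"
```

```text
(array([642.7,  95.1]), np.float64(44.7)) (np.float64(317.5624401901636), np.float64(216.7428124496557))
t 12.05 tcp [643.7  93.7 150.6] [-179.96    0.    117.92] F [-0.4  0.9 -0.1] op 72.3 q [ 8. 33. 18. 75. -0. 70.]
units [0.035 0.008 3.74 ]
turn [-0.006  0.001 -0.014]
```

View pics/m5.png

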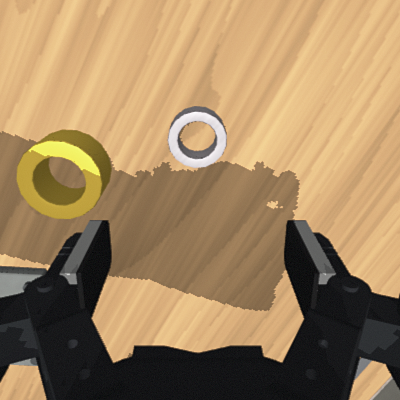

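The collar is centred at about (318,217) full-image, measured at (642.7,95.1); the big ring is clear of the left finger.

Call:
{"op": "servo_tool", "data": {
  "deltas": "0.035 0.01 0.4 0 0 0 85;0 0 0.6 0 0 0 85;0 0 0.6 0 0 0 85;0 0 0.6 0 0 0 85;0 0 0.5 0 0 0 85;0 0 0.4 0 0 0 85;0 0 0.3 0 0 0 85;0 0 0.2 0 0 0 85;0 0 0.1 0 0 0 85;0 0 0.02 0 0 0 85;0 0 0 0 0 0 85;0 0 0 0 0 0 85;0 0 0 0 0 0 40;0 0 0 0 0 0 28;0 0 0 0 0 0 28;0 0 0 0 0 0 28;0 0 0 0 0 0 28;0 0 0 0 0 0 28;0 0 0 0 0 0 28"
}}

```text
time_s: 13.95
tcp_pos: [644.5, 96.2, 2.9]
tcp_rot: [179.9, 0.0, 118.0]
force: [-0.2, 0.0, 5.0]
opening: 43.9
```

Call:
{"op": "servo_tool", "data": {
  "deltas": "0 0 -0.1 0 0 0 28;0 0 -0.4 0 0 0 28;0 0 -0.6 0 0 0 28;0 0 -0.6 0 0 0 28;0 0 -0.6 0 0 0 28;0 0 -0.6 0 0 0 28;0 0 -0.5 0 0 0 28;0 0 -0.3 0 0 0 28;0 0 0 0 0 0 28;0 0 0 0 0 0 28"
}}

```text
time_s: 14.95
tcp_pos: [643.3, 95.9, 148.9]
tcp_rot: [-179.9, -0.0, 118.0]
force: [-0.3, -0.2, 0.0]
opening: 43.4
```

```bash
python3 -c "
from h import *
c=snap('wrist','w6')
x,y,z=r.read_state()['tcp_pos']
go(552,-158,150,118)
for dx in (-3,0,3):
  p=np.array([x,y])+dx*np.array([-.469,.883])
  for R in(23,15):
    P=np.array([proj(c,(p[0]+R*np.cos(t),p[1]+R*np.sin(t),z+19.5)) for t in T]); print(dx,R,P.min(0).round(),P.max(0).round())
cv2.imwrite('pics/m6.png',c['frame'][180:480,120:520,::-1])
"
```

```text
t 15.0 tcp [642.8  95.9 148.3] [-1.7985e+02 -5.0000e-02  1.1798e+02] F [-0.7 -0.6  0.2] op 43.4 q [ 8. 34. 18. 74.  0. 71.]
units [-4.54  -4.983 -0.035]
turn [-0.025 -0.009 -0.003]
-3 23 [258. 286.] [374. 385.]
-3 15 [278. 305.] [354. 369.]
0 23 [258. 279.] [374. 379.]
0 15 [278. 298.] [354. 363.]
3 23 [257. 271.] [375. 373.]
3 15 [278. 291.] [354. 357.]
```

View pics/m6.png

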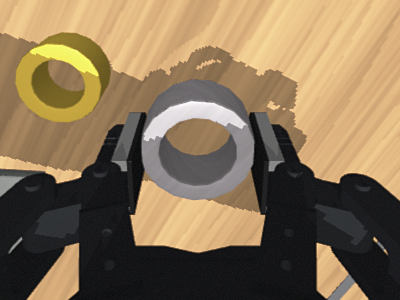

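The collar is held, with edges at rows 280–378 matching zero hand offset (279–379). Moving above the post.

Call:
{"op": "servo_tool", "data": {
  "deltas": "-0.2 -0.22 0 0 0 0 28;-0.4 -0.44 0 0 0 0 28;-0.4 -0.44 0 0 0 0 28;-0.4 -0.44 -0.03 0 0 0 28;-0.4 -0.44 0 0 0 0 28;-0.4 -0.44 0 0 0 0 28;-0.4 -0.44 0 0 0 0 28;-0.4 -0.44 0 0 0 0 28;-0.4 -0.44 0 0 0 0 28;-0.4 -0.44 0 0 0 0 28;-0.4 -0.44 0 0 0 0 28;-0.2 -0.24 0 0 0 0 28;-0.14 -0.12 0 0 0 0 28;0 0 0 0 0 0 28;0 0 0 0 0 0 28"
}}

```text
time_s: 16.5
tcp_pos: [553.2, -157.3, 150.9]
tcp_rot: [180.0, -0.0, 118.0]
force: [0.5, -0.8, -1.1]
opening: 43.4
```

```bash
python3 -c "
from h import *
go(552,-158,55,118)"
```

```text
t 16.5 tcp [ 553.2 -157.3  150.9] [ 1.7999e+02 -2.0000e-02  1.1801e+02] F [ 0.5 -0.8 -1.1] op 43.4 q [-16.  25.   4.  69.   0.  46.]
units [-0.003 -0.035  2.398]
turn [ 0.002 -0.004  0.001]
```

Call:
{"op": "servo_tool", "data": {
  "deltas": "0 -0.02 0.3 0 0 0 28;0 0 0.5 0 0 0 28;0 0 0.4 0 0 0 28;0 0 0.3 0 0 0 28;0 0 0.2 0 0 0 28;0 0 0.2 0 0 0 28;0 0 0.2 0 0 0 28;0 0 0.1 0 0 0 28;0 0 0.1 0 0 0 28;0 0 0.1 0 0 0 28;0 0 0 0 0 0 28;0 0 0 0 0 0 28"
}}

```text
time_s: 17.7
tcp_pos: [552.4, -158.3, 55.3]
tcp_rot: [180.0, 0.0, 118.0]
force: [0.2, 0.3, 0.3]
opening: 43.2
```

Call:
{"op": "servo_tool", "data": {
  "deltas": "0 0 0.03 0 0 0 28;0 0 0.02 0 0 0 28;0 0 0 0 0 0 28;0 0 0 0 0 0 40;0 0 0 0 0 0 60;0 0 0 0 0 0 75;0 0 0 0 0 0 85;0 0 0 0 0 0 85;0 0 0 0 0 0 85;0 0 0 0 0 0 85;0 0 -0.3 0 0 0 85;0 0 -0.6 0 0 0 85;0 0 -0.7 0 0 0 85;0 0 -0.6 0 0 0 85;0 0 -0.3 0 0 0 85;0 0 0 0 0 0 85;0 0 0 0 0 0 85;0 0 0 0 0 0 85"
}}

```text
time_s: 19.5
tcp_pos: [551.3, -157.9, 151.5]
tcp_rot: [-179.9, -0.1, 118.0]
force: [0.7, 0.3, -0.2]
opening: 72.5
```

```bash
python3 -c "
from h import *
c=snap('wrist','w7'); s=snap('scene','sc7');t=snap('top','top7')
go(552,-158,150,118)
print('exp collar top: scene',proj(s,(552,-158,72)),'wrist',proj(c,(552,-158,72)))
print('blue',ring(s,'b',428,271,0,26,25))
a=cv2.resize(s['frame'][140:260,150:270,::-1],(400,400)); b=c['frame'][80:480,120:520,::-1]
cv2.imwrite('pics/m7.png',np.hstack([a,b]))
"
```

```text
t 19.65 tcp [ 551.5 -157.9  151.7] [-1.7989e+02 -1.1000e-01  1.1798e+02] F [-0.2  0.7  0.3] op 72.4 q [-16.  25.   4.  69.   0.  46.]
units [-0.007  0.01   0.043]
turn [-0.018 -0.018 -0.003]
exp collar top: scene (np.float64(211.14059781186705), np.float64(184.48559242933237)) wrist (np.float64(318.3194039914152), np.float64(245.18489695736477))
blue (array([492.8, 199.6]), np.float64(46.5))
```

View pics/m7.png

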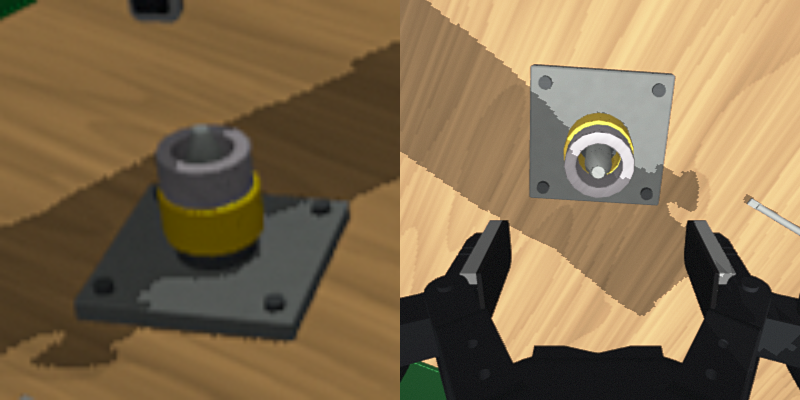

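The collar lies flat on the roller: its top centre is at about (319,243), against an expected (318,245). The gripper is clear, so I hand in.

```bash
python3 -c "
from h import *
print(r.job_done())"
```

```text
the job is handed in; nothing more can be done
None
```

The roller set is built. I put the smallest yellow roller over the post onto the shoulder, then the silver collar on top of it, and let go of both. I handed the job in at about 20 s of the 64 s allowed; no verdict is reported.

- **Seating:** the last pictures show both rings flat with the post through them. Their top centres were within about 3 pixels (roughly 2 mm) of where a seated ring should appear. I judged tilt by eye only.
- **Blue roller:** the scene camera put it within 0.2 mm of its starting position.
- **Contact:** the gripper was open and about 80 mm above the stack, reading about 1 N or less.
- **Checks that disagreed:**
  - My first scene-camera fit of the yellow roller and collar was off by 10–15 mm, because the colour mask missed the shaded sides. Refitting on the top faces, and the wrist camera, agreed with the top camera to about 3 mm.
  - My rough scene-camera reading of the plate corners was about 5 mm off the other post estimates, so I left it out.
- **Grasping:** I saw 5–7 N of upward force during both grasps at the bench, which went away on lifting.

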